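# Pump up the turntable's air-suspension platform

## Task

Pump up the air platform under the turntable: push its mushroom-headed plunger down with the fingertips, let it spring back, and repeat with full strokes until the indicator pin beside it stands fully out, then leave the plunger up. Only push the plunger: do not pull it up, do not touch the pin, do not press the small release button, and leave the other things where they are.

Things in the scene. Friction and masses are not known exactly. Their poses are not given: they have to be found in the camera images.
- pump: Fixed turntable on an air platform, with a grey pump console 100 x 320 x 75 mm on the side facing the robot. Origin under the console's centre, on the table; x towards the turntable, y along the console, z up. On the console's top, at x = 0: plunger at y = -100 mm, pin at -5, release button at +65. Platform and turntable fill x = 50 to 382, y = -230 to 230 mm, up to 155 mm high.
- plunger (a joint): Pump plunger, a steel rod with a broad black mushroom head: 0 at rest, grows as it is pushed down, 0.024 m fully down (hard stop); negative if pulled up. A spring of 350 N/m pushes it back up by itself (about 8.5 N fully down).
- plunger_top (a point): Centre of the top of the plunger's mushroom head (52 mm in diameter, 17 mm thick, slightly domed). At rest 126 mm above the table, fully down 102 mm.
- pin (a joint): Indicator pin, plain upright steel rod of 12 mm diameter: metres risen. Starts at 0 (sunk) to 0.015; fully out at 0.040. A ratchet lifts it 7 mm with each full stroke of the plunger (the first 7 to 15 mm) and it stays up in between; let the plunger right up to catch the next tooth; strokes under 16 mm may not lift it. 3 to 5 full strokes do it; more change nothing.
- pin_top (a point): Centre of the pin's top; 83 mm above the table when sunk, 123 mm fully out.
- release (a joint): Air release button: 0 up, grows as it is pressed, 0.006 m fully pressed. Not to be pressed.
- release_top (a point): Centre of the top of the release button, a small black disc 22 mm in diameter, 87 mm above the table.
- puck: Record stabiliser: aluminium cylinder 72 mm in diameter, 42 mm high, in front of the console. Bystander; origin under its centre.
- scale: Stylus balance: dark steel block 50 x 32 x 16 mm, lying on top of the console at the end beyond the release button. Bystander; origin under its centre.
- fluid: Amber glass bottle 44 mm in diameter, 110 mm high, beside the console. Bystander; origin under its centre.
- cartridge_box: Small cardboard box 55 x 65 x 40 mm, in front of the console. Bystander; origin under its centre.
- remote: Grey remote control 150 x 45 x 18 mm, lying beside the console. Bystander; origin under its centre.
- mug: White mug 80 mm in diameter, 90 mm high. Bystander; origin under its centre.
- headphone_amp: Small aluminium amplifier 100 x 120 x 46 mm with a knob on its front. Bystander; origin under its centre.

How it is judged:
By the outcome, as a careful person would: the job done as asked, in the order asked, and still so for the second after the job is handed in, with the robot touching nothing.
It also fails if it takes over 48 s, if anything falls off the work surface, if the arm or the gripper's body presses on something with over 40 N, if the wrist force passes 120 N, or if a joint passes its speed limit or range.

## Robot

A 6-joint arm with a two-finger parallel gripper is mounted at the origin on the work surface. World frame = base frame: x ahead of the robot, y to its left, z up, the work surface at z = 0. Lengths are in m, angles in rad, forces in N, time in s.
With the tool pointing down it reaches from about 0.35 to 0.775 m from the base axis. Payload 7.3 kg.
Tool frame: the origin (TCP) lies at the very end of the fingers, on their centre line; the grasp point (between the pads) lies 19 mm behind it (robot.hold_point_z is the distance from the TCP to the grasp point, in m); z points along the fingers, y is the direction in which the jaws open and shut (so a half turn about z gives the same grasp; the last joint's range is limited). The gripper opens to 92 mm and grips with 3 to 60 N. Pads are 19 mm wide; open, the fingers measure 130 mm over their backs; the gripper's body (75 mm by 190 mm) begins 47 mm behind the grasp point.
Start: joints at [-1.315, 0.342, 1.524, -0, 1.275, -0.146], TCP at [0.205, -0.483, 0.227] pointing down, gripper open.
Joint ranges: [-2.53, 2.53], [-0.77, 2.02], [0.04, 2.7], [-1, 4.14], [0.28, 2.66], [-3.11, 3.11]. Speed limits (rad/s): [2.57, 2.57, 3.14, 3.14, 3.14, 3.14].

## Interface

Orientations are given as [roll, pitch, yaw] about the fixed x, y, z axes, in that order (R = Rz(yaw) Ry(pitch) Rx(roll)).
In Python, from cell import monitor, viewer, robot gives the robot as it stands.
- The arm moves only by the tool move_arm, never from a script. Its argument "deltas" is a list of rows, each an object of numbers: "x", "y", "z": the shift along the tool's x, y, z in m; "wx", "wy", "wz": the turn, a rotation vector about the tool's x, y, z in degrees; "hand": the opening, from 0 (shut) to 1 (fully open). In form: [{"x": .., "y": .., "z": .., "wx": .., "wy": .., "wz": .., "hand": ..}, ...]. A call has 1 to 8 rows; each row is the pose to reach, as a shift and turn from the pose commanded when the call began, along the tool's axes at that moment; what a row does not reach only later rows make up. A row lasts 1/8 s, in which the tool goes at most 62.5 mm and 10.7 degrees, less where a joint would pass 70% of its speed; a pose out of reach is approached as far as the arm can. A call with a gripper value outside its range is refused whole. The fingers move at their own pace and stop on an object; "grip_force" is the grip in N (left out, the last holds). Time passes only in rows, so rows that repeat a pose let the fingers close. It gives the time, the measured TCP pose, the force and the opening at its end, in the units of the state.
- monitor.observe(): the state, without advancing time (a new reading comes with each control period).
- viewer.read_camera(name): name is "side" or "top"; returns the picture (420x560x3 uint8, red, green, blue); there is no depth.
- viewer.camera_params(name): a dict with "camera_matrix" (3x3 intrinsics, pixels), "k1" (the pictures are not rectified: a ray, as slopes to the right and down, at radius r is drawn at 1 + k1 r^2 times it, then the intrinsics apply), "R" (3x3) and "t" (3): a world point X has camera coordinates R X + t. Camera axes: x right, y down, z forward; pixel columns grow to the right and rows downward; lengths in m; the calibration is good to about 2 mm. A picture is of the moment at which its call begins. camera_params takes no time and is no camera call.
- robot.hand_in(): hands the job in, once; it reports no verdict.
The state is a dict: "time": time; "qpos": joint angles; "qvel": joint speeds; "joint_efforts": joint torques, N m; "tool_pos": TCP position; "tool_rot": TCP orientation; "contact_force": force on the tool from outside, world axes, zero at the start; "torque": the same for the moment, N m; "opening": finger opening in m.
Only numpy, scipy, OpenCV 4.12 (cv2) and the standard library are available. Lean on these libraries where they do the work, as an engineer would, in place of code of your own. Each camera call takes 0.05 s, during which the arm holds its last target. There are 200 camera calls.

## Working session

There is one attempt and no reset: what is moved stays moved. The work goes in short steps, Python scripts to look and compute and a tool call to move; the robot and the scene stay as the last step left them, time stands still between calls to the robot, and variables do not carry over. Pictures are saved under pics/ and viewed, about 8 in all and at most 12, crops included, and the job is handed in when it is done.

Besides the shell and the picture viewer there is one more tool, called after "Emit:" by a JSON object that holds its "fn" and its "kwargs", one argument or row to a line. move_arm: Moves the arm, as the interface text tells. Its arguments: {"type":"object","properties":{"deltas":{"type":"array","items":{"type":"object","properties":{"x":{"type":"number"},"y":{"type":"number"},"z":{"type":"number"},"wx":{"type":"number"},"wy":{"type":"number"},"wz":{"type":"number"},"hand":{"type":"number"}}}},"grip_force":{"type":"number"}},"required":["deltas"]}

```bash
mkdir -p pics; cat > h.py <<'E'
import numpy as np,cv2
from cell import monitor,viewer,robot
def ray(n,uv,z):
    p=viewer.camera_params(n);K=np.array(p["camera_matrix"]);R=np.array(p["R"]);t=np.array(p["t"])
    d=np.linalg.solve(K,[uv[0],uv[1],1])[:2];s=d.copy()
    for _ in range(20): s=d/(1+p["k1"]*(s@s))
    v=R.T@np.r_[s,1];c=-R.T@t
    return c+v*(z-c[2])/v[2]
def proj(n,X):
    p=viewer.camera_params(n);c=np.array(p["R"])@X+np.array(p["t"]);s=c[:2]/c[2]
    s=s*(1+p["k1"]*(s@s));return (np.array(p["camera_matrix"])@np.r_[s,1])[:2]
def snap(n,f):
    im=viewer.read_camera(n);cv2.imwrite("pics/"+f,im[:,:,::-1]);return im
E
python3 - <<'E'
from h import *
a=snap("top","t0.png");b=snap("side","s0.png")
print(monitor.observe())
E
```

```text
{'time': 0.1, 'qpos': array([-1.31496978e+00,  3.42650564e-01,  1.52486020e+00,  1.34541895e-05,
        1.27541563e+00, -1.45996525e-01]), 'qvel': array([-1.68184344e-05, -1.36719929e-03, -1.75547223e-03,  2.80545223e-05,
       -1.64067001e-03, -8.05171254e-05]), 'joint_efforts': array([ 1.34532656e-03, -4.32002413e+01, -2.44695532e+01,  7.18681561e-02,
        5.26840962e-02, -4.20580682e-05]), 'tool_pos': array([ 0.2052651 , -0.4828409 ,  0.22613715]), 'tool_rot': array([-3.14027497e+00, -2.06759763e-04,  4.01819011e-01]), 'contact_force': array([-0.51912904,  0.5030768 , -0.07945356]), 'torque': array([-0.0105731 ,  0.01915895, -0.05440173]), 'opening': 0.09176703304891935}
```

View pics/t0.png

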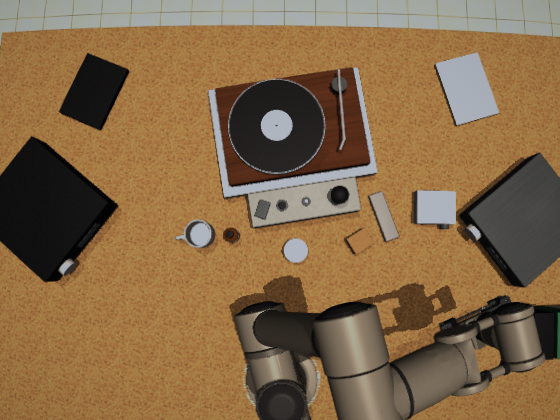

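View pics/s0.png

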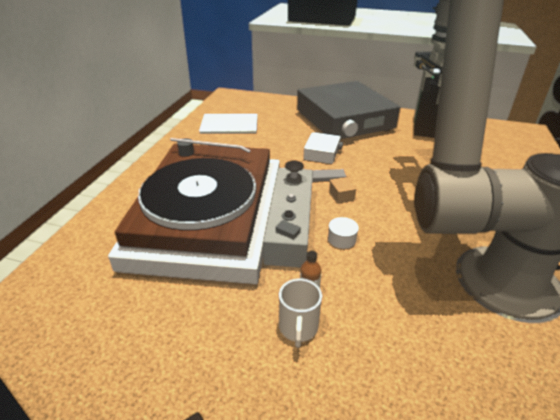

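The top view shows the plunger head at about (339,195), the pin at (306,201), the release button at (282,205) and the scale at (262,209). In the side view the head is at about (294,168). Next I'll measure these.

```bash
python3 - <<'E'
from h import *
a=cv2.imread("pics/t0.png");b=cv2.imread("pics/s0.png")
g=cv2.cvtColor(a,6)
m=(g<45).astype(np.uint8);m2=np.zeros_like(m);m2[180:210,325:352]=m[180:210,325:352]
n,l,s,c=cv2.connectedComponentsWithStats(m2);i=1+s[1:,4].argmax();print(s[i],c[i])
print("head",ray("top",c[i],.12),"pin",ray("top",(306,201.5),.09),"rel",ray("top",(282,205),.087))
print("console corners",[ray("top",p,.075).round(3) for p in [(248,193),(252,227),(359,211),(356,180)]])
P=ray("top",c[i],.12)
print("side pred",proj("side",P), "side ray",ray("side",(294,166),.126))
u=cv2.resize(a[165:240,235:365],None,fx=5,fy=5,interpolation=2);v=cv2.resize(b[150:250,250:350],None,fx=4,fy=4,interpolation=2)
w=np.zeros((400,1050,3),np.uint8);w[:375,:650]=u;w[:,650:]=v;cv2.imwrite("pics/c0.png",cv2.resize(w,(788,300)))
E
```

```text
[331 186  18  18 254] [338.83858268 194.57874016]
head [ 0.54079831 -0.15734618  0.12      ] pin [ 0.52345178 -0.06624195  0.09      ] rel [0.51312196 0.0023781  0.087     ]
console corners [array([0.548, 0.101, 0.075]), array([0.45 , 0.088, 0.075]), array([ 0.499, -0.221,  0.075]), array([ 0.589, -0.212,  0.075])]
side pred [295.30471479 165.18998999] side ray [ 0.54089875 -0.14250787  0.126     ]
```

View pics/c0.png

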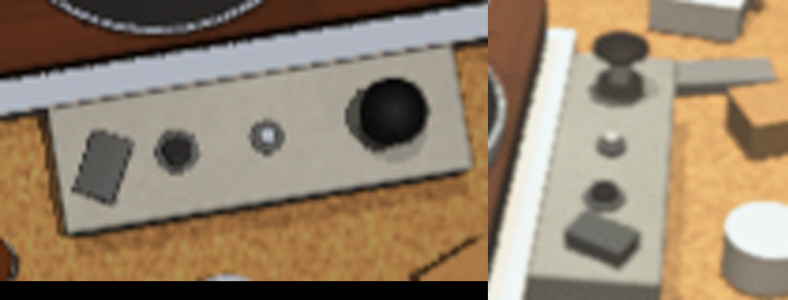

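The pictures show the pin low, and the head's position agrees in both views at about (0.540,-0.157). I'll go above it with the fingers shut and the jaw axis along the console.

Emit:
{"fn": "move_arm", "kwargs": {
  "deltas": [
    {"x": 0.04,"y": -0.015,"z": 0,"wz": 2,"hand": 0},
    {"x": 0.1,"y": -0.039,"wz": 4,"hand": 0},
    {"x": 0.16,"y": -0.062,"wz": 6,"hand": 0},
    {"x": 0.22,"y": -0.085,"wz": 8,"hand": 0},
    {"x": 0.28,"y": -0.108,"wz": 10,"hand": 0},
    {"x": 0.34,"y": -0.132,"wz": 12,"hand": 0},
    {"x": 0.395,"y": -0.153,"wz": 13,"hand": 0},
    {"x": 0.4355,"y": -0.169,"wz": 13.2,"hand": 0}
  ],
  "grip_force": 20
}}

```text
schema error: expected keys x, y, z, wx, wy, wz, hand
```

Emit:
{"fn": "move_arm", "kwargs": {
  "deltas": [
    {"z": 0.02,"hand": 0},
    {"z": 0.05,"hand": 0},
    {"z": 0.06,"hand": 0},
    {"z": 0.06,"hand": 0}
  ]
}}

```text
schema error: expected keys x, y, z, wx, wy, wz, hand
```

```bash
python3 - <<'E'
from h import *
a=snap("top","t1.png");b=snap("side","s1.png")
o=monitor.observe();print(o["time"],o["tool_pos"],o["tool_rot"],o["contact_force"],o["opening"])
u=cv2.resize(a[165:240,235:365],None,fx=5,fy=5,interpolation=2);v=cv2.resize(b[110:210,250:350],None,fx=4,fy=4,interpolation=2)
w=np.zeros((400,1050,3),np.uint8);w[:375,:650]=u[:,:,::-1];w[:,650:]=v[:,:,::-1];cv2.imwrite("pics/c1.png",cv2.resize(w,(788,300)))
E
```

```text
0.2 [ 0.20529144 -0.48297309  0.22630982] [-3.14074479e+00 -1.30816909e-04  4.01788659e-01] [ 0.31712512 -0.21103236 -0.14824925] 0.09196828958409453
```

View pics/c1.png

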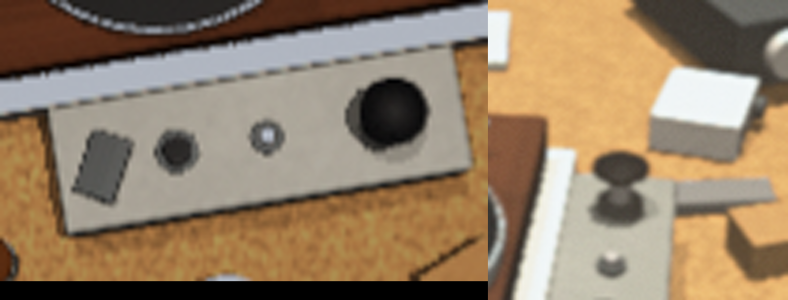

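Both moves were refused because every row needs all seven keys. The picture shows nothing has moved. I'll send the first move again in full.

Emit:
{"fn": "move_arm", "kwargs": {
  "deltas": [
    {"x": 0.04,"y": -0.015,"z": 0,"wx": 0,"wy": 0,"wz": 2,"hand": 0},
    {"x": 0.1,"y": -0.039,"z": 0,"wx": 0,"wy": 0,"wz": 4,"hand": 0},
    {"x": 0.16,"y": -0.062,"z": 0,"wx": 0,"wy": 0,"wz": 6,"hand": 0},
    {"x": 0.22,"y": -0.085,"z": 0,"wx": 0,"wy": 0,"wz": 8,"hand": 0},
    {"x": 0.28,"y": -0.108,"z": 0,"wx": 0,"wy": 0,"wz": 10,"hand": 0},
    {"x": 0.34,"y": -0.132,"z": 0,"wx": 0,"wy": 0,"wz": 12,"hand": 0},
    {"x": 0.395,"y": -0.153,"z": 0,"wx": 0,"wy": 0,"wz": 13,"hand": 0},
    {"x": 0.4355,"y": -0.169,"z": 0,"wx": 0,"wy": 0,"wz": 13.2,"hand": 0}
  ],
  "grip_force": 20
}}

```text
time: 1.2
tool_pos: [0.5415, -0.1552, 0.2266]
tool_rot: [-3.142, 0.0, 0.172]
contact_force: [0.5, -0.4, 0.7]
opening: 0.016
```

Emit:
{"fn": "move_arm", "kwargs": {
  "deltas": [
    {"x": 0,"y": 0,"z": 0.02,"wx": 0,"wy": 0,"wz": 0,"hand": 0},
    {"x": 0,"y": 0,"z": 0.05,"wx": 0,"wy": 0,"wz": 0,"hand": 0},
    {"x": 0,"y": 0,"z": 0.07,"wx": 0,"wy": 0,"wz": 0,"hand": 0},
    {"x": 0,"y": 0,"z": 0.08,"wx": 0,"wy": 0,"wz": 0,"hand": 0},
    {"x": 0,"y": 0,"z": 0.08,"wx": 0,"wy": 0,"wz": 0,"hand": 0}
  ]
}}

```text
time: 1.82
tool_pos: [0.5399, -0.1573, 0.1463]
tool_rot: [-3.141, 0.001, 0.171]
contact_force: [0.9, -0.2, -0.3]
opening: 0.0004
```

```bash
python3 - <<'E'
from h import *
a=snap("top","t2.png");b=snap("side","s2.png")
o=monitor.observe();print(o["time"],o["tool_pos"],o["tool_rot"],o["contact_force"],o["opening"])
print(proj("side",o["tool_pos"]),proj("side",np.array([.54,-.157,.126])))
u=cv2.resize(a[165:240,235:365],None,fx=5,fy=5,interpolation=2);v=cv2.resize(b[110:210,250:350],None,fx=4,fy=4,interpolation=2)
w=np.zeros((400,1050,3),np.uint8);w[:375,:650]=u[:,:,::-1];w[:,650:]=v[:,:,::-1];cv2.imwrite("pics/c2.png",cv2.resize(w,(788,300)))
E
```

```text
1.925 [ 0.54052166 -0.15763617  0.14752207] [ 3.14072226e+00 -1.15337557e-03  1.71268178e-01] [0.52696093 0.00091896 0.77652755] 0.00040363986538466477
[295.76725115 156.05209101] [295.63970743 163.3368642 ]
```

View pics/c2.png

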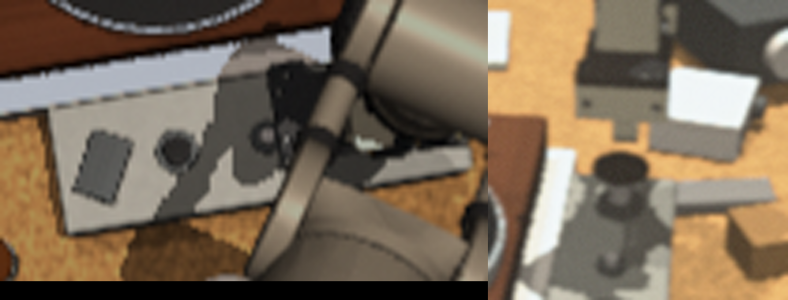

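The fingertips are centred over the head and about 20 mm above it. Now the first stroke.

Emit:
{"fn": "move_arm", "kwargs": {
  "deltas": [
    {"x": 0,"y": 0,"z": 0.015,"wx": 0,"wy": 0,"wz": 0,"hand": 0},
    {"x": 0,"y": 0,"z": 0.025,"wx": 0,"wy": 0,"wz": 0,"hand": 0},
    {"x": 0,"y": 0,"z": 0.034,"wx": 0,"wy": 0,"wz": 0,"hand": 0},
    {"x": 0,"y": 0,"z": 0.041,"wx": 0,"wy": 0,"wz": 0,"hand": 0},
    {"x": 0,"y": 0,"z": 0.0445,"wx": 0,"wy": 0,"wz": 0,"hand": 0},
    {"x": 0,"y": 0,"z": 0.0445,"wx": 0,"wy": 0,"wz": 0,"hand": 0}
  ]
}}

```text
time: 2.68
tool_pos: [0.5402, -0.1575, 0.1026]
tool_rot: [3.141, -0.001, 0.171]
contact_force: [-0.6, -0.2, 8.4]
opening: 0.0004
```

The force reads 8.4 N at z = 0.1026, which is essentially full depth. I'll press 1.5 mm more to reach the stop, then release.

Emit:
{"fn": "move_arm", "kwargs": {
  "deltas": [
    {"x": 0,"y": 0,"z": 0.0015,"wx": 0,"wy": 0,"wz": 0,"hand": 0},
    {"x": 0,"y": 0,"z": 0.0015,"wx": 0,"wy": 0,"wz": 0,"hand": 0}
  ]
}}

```text
time: 2.92
tool_pos: [0.5403, -0.1574, 0.1019]
tool_rot: [3.141, -0.001, 0.172]
contact_force: [-2.4, 1.6, 12.7]
opening: 0.0005
```

Emit:
{"fn": "move_arm", "kwargs": {
  "deltas": [
    {"x": 0,"y": 0,"z": -0.012,"wx": 0,"wy": 0,"wz": 0,"hand": 0},
    {"x": 0,"y": 0,"z": -0.026,"wx": 0,"wy": 0,"wz": 0,"hand": 0},
    {"x": 0,"y": 0,"z": -0.04,"wx": 0,"wy": 0,"wz": 0,"hand": 0},
    {"x": 0,"y": 0,"z": -0.046,"wx": 0,"wy": 0,"wz": 0,"hand": 0},
    {"x": 0,"y": 0,"z": -0.046,"wx": 0,"wy": 0,"wz": 0,"hand": 0},
    {"x": 0,"y": 0,"z": -0.046,"wx": 0,"wy": 0,"wz": 0,"hand": 0}
  ]
}}

```text
time: 3.68
tool_pos: [0.5398, -0.1572, 0.1462]
tool_rot: [-3.141, 0.001, 0.171]
contact_force: [0.3, 0.5, 0.4]
opening: 0.0006
```

```bash
python3 - <<'E'
from h import *
b=snap("side","s3.png");a=cv2.imread("pics/s2.png")[:,:,::-1]
f=lambda i:cv2.resize(i[130:220,260:340],None,fx=5,fy=5,interpolation=2)
cv2.imwrite("pics/c3.png",np.hstack([f(a),f(b)])[:,:,::-1])
o=monitor.observe();print(o["time"],o["tool_pos"],o["contact_force"])
E
```

```text
3.725 [ 0.53973207 -0.15723426  0.1461544 ] [ 0.13338254 -0.2440023   0.6714488 ]
```

View pics/c3.png

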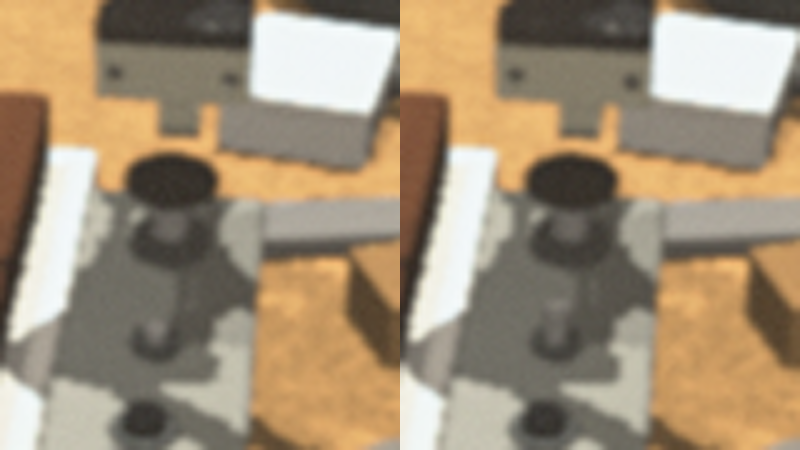

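The pin rose visibly, from row 318 to about 300 in the crop, and the plunger is back up. The stop was reached at 12.7 N. I'll repeat with the same depth and release.

Emit:
{"fn": "move_arm", "kwargs": {
  "deltas": [
    {"x": 0,"y": 0,"z": 0.018,"wx": 0,"wy": 0,"wz": 0,"hand": 0},
    {"x": 0,"y": 0,"z": 0.032,"wx": 0,"wy": 0,"wz": 0,"hand": 0},
    {"x": 0,"y": 0,"z": 0.043,"wx": 0,"wy": 0,"wz": 0,"hand": 0},
    {"x": 0,"y": 0,"z": 0.046,"wx": 0,"wy": 0,"wz": 0,"hand": 0},
    {"x": 0,"y": 0,"z": 0.046,"wx": 0,"wy": 0,"wz": 0,"hand": 0},
    {"x": 0,"y": 0,"z": 0.046,"wx": 0,"wy": 0,"wz": 0,"hand": 0}
  ]
}}

```text
time: 4.47
tool_pos: [0.5404, -0.1575, 0.1019]
tool_rot: [3.141, -0.001, 0.171]
contact_force: [-2.0, 1.0, 12.7]
opening: 0.0004
```

Emit:
{"fn": "move_arm", "kwargs": {
  "deltas": [
    {"x": 0,"y": 0,"z": -0.012,"wx": 0,"wy": 0,"wz": 0,"hand": 0},
    {"x": 0,"y": 0,"z": -0.026,"wx": 0,"wy": 0,"wz": 0,"hand": 0},
    {"x": 0,"y": 0,"z": -0.04,"wx": 0,"wy": 0,"wz": 0,"hand": 0},
    {"x": 0,"y": 0,"z": -0.046,"wx": 0,"wy": 0,"wz": 0,"hand": 0},
    {"x": 0,"y": 0,"z": -0.046,"wx": 0,"wy": 0,"wz": 0,"hand": 0},
    {"x": 0,"y": 0,"z": -0.046,"wx": 0,"wy": 0,"wz": 0,"hand": 0}
  ]
}}

```text
time: 5.22
tool_pos: [0.5397, -0.1572, 0.1462]
tool_rot: [-3.141, 0.001, 0.171]
contact_force: [0.0, 0.2, 0.1]
opening: 0.0004
```

Emit:
{"fn": "move_arm", "kwargs": {
  "deltas": [
    {"x": 0,"y": 0,"z": 0.018,"wx": 0,"wy": 0,"wz": 0,"hand": 0},
    {"x": 0,"y": 0,"z": 0.032,"wx": 0,"wy": 0,"wz": 0,"hand": 0},
    {"x": 0,"y": 0,"z": 0.043,"wx": 0,"wy": 0,"wz": 0,"hand": 0},
    {"x": 0,"y": 0,"z": 0.046,"wx": 0,"wy": 0,"wz": 0,"hand": 0},
    {"x": 0,"y": 0,"z": 0.046,"wx": 0,"wy": 0,"wz": 0,"hand": 0},
    {"x": 0,"y": 0,"z": 0.046,"wx": 0,"wy": 0,"wz": 0,"hand": 0}
  ]
}}

```text
time: 5.98
tool_pos: [0.5404, -0.1575, 0.1019]
tool_rot: [3.141, -0.001, 0.172]
contact_force: [-2.3, 2.2, 12.6]
opening: 0.0006
```

Emit:
{"fn": "move_arm", "kwargs": {
  "deltas": [
    {"x": 0,"y": 0,"z": -0.012,"wx": 0,"wy": 0,"wz": 0,"hand": 0},
    {"x": 0,"y": 0,"z": -0.026,"wx": 0,"wy": 0,"wz": 0,"hand": 0},
    {"x": 0,"y": 0,"z": -0.04,"wx": 0,"wy": 0,"wz": 0,"hand": 0},
    {"x": 0,"y": 0,"z": -0.046,"wx": 0,"wy": 0,"wz": 0,"hand": 0},
    {"x": 0,"y": 0,"z": -0.046,"wx": 0,"wy": 0,"wz": 0,"hand": 0},
    {"x": 0,"y": 0,"z": -0.046,"wx": 0,"wy": 0,"wz": 0,"hand": 0}
  ]
}}

```text
time: 6.72
tool_pos: [0.5398, -0.1572, 0.1462]
tool_rot: [-3.141, 0.001, 0.171]
contact_force: [-0.4, 0.1, 0.6]
opening: 0.0004
```

Emit:
{"fn": "move_arm", "kwargs": {
  "deltas": [
    {"x": 0,"y": 0,"z": 0.018,"wx": 0,"wy": 0,"wz": 0,"hand": 0},
    {"x": 0,"y": 0,"z": 0.032,"wx": 0,"wy": 0,"wz": 0,"hand": 0},
    {"x": 0,"y": 0,"z": 0.043,"wx": 0,"wy": 0,"wz": 0,"hand": 0},
    {"x": 0,"y": 0,"z": 0.046,"wx": 0,"wy": 0,"wz": 0,"hand": 0},
    {"x": 0,"y": 0,"z": 0.046,"wx": 0,"wy": 0,"wz": 0,"hand": 0},
    {"x": 0,"y": 0,"z": 0.046,"wx": 0,"wy": 0,"wz": 0,"hand": 0}
  ]
}}

```text
time: 7.48
tool_pos: [0.5404, -0.1575, 0.1019]
tool_rot: [3.141, -0.001, 0.172]
contact_force: [-2.9, 0.9, 12.3]
opening: 0.0004
```

Emit:
{"fn": "move_arm", "kwargs": {
  "deltas": [
    {"x": 0,"y": 0,"z": -0.012,"wx": 0,"wy": 0,"wz": 0,"hand": 0},
    {"x": 0,"y": 0,"z": -0.026,"wx": 0,"wy": 0,"wz": 0,"hand": 0},
    {"x": 0,"y": 0,"z": -0.04,"wx": 0,"wy": 0,"wz": 0,"hand": 0},
    {"x": 0,"y": 0,"z": -0.046,"wx": 0,"wy": 0,"wz": 0,"hand": 0},
    {"x": 0,"y": 0,"z": -0.046,"wx": 0,"wy": 0,"wz": 0,"hand": 0},
    {"x": 0,"y": 0,"z": -0.046,"wx": 0,"wy": 0,"wz": 0,"hand": 0}
  ]
}}

```text
time: 8.22
tool_pos: [0.5397, -0.1572, 0.1462]
tool_rot: [-3.141, 0.001, 0.171]
contact_force: [-0.7, 0.2, -0.3]
opening: 0.0004
```

```bash
python3 - <<'E'
from h import *
b=snap("side","s4.png");a=cv2.imread("pics/s3.png")[:,:,::-1]
f=lambda i:cv2.resize(i[130:220,260:340],None,fx=5,fy=5,interpolation=2)
cv2.imwrite("pics/c4.png",np.hstack([f(a),f(b)])[:,:,::-1])
o=monitor.observe();print(o["time"],o["tool_pos"],o["contact_force"])
for z in (.083,.09,.116,.123):
  q=proj("side",np.array([.540-.0162,-.157+.0936,z]));print(z,(q-[260,130])*5)
E
```

```text
8.275 [ 0.53971203 -0.15720995  0.14613131] [ 0.28776414 -0.61693387 -0.89993115]
0.083 [162.96109676 336.56006466]
0.09 [163.3507974  325.13687172]
0.116 [164.82522192 281.87635557]
0.123 [165.22959334 270.00046187]
```

View pics/c4.png

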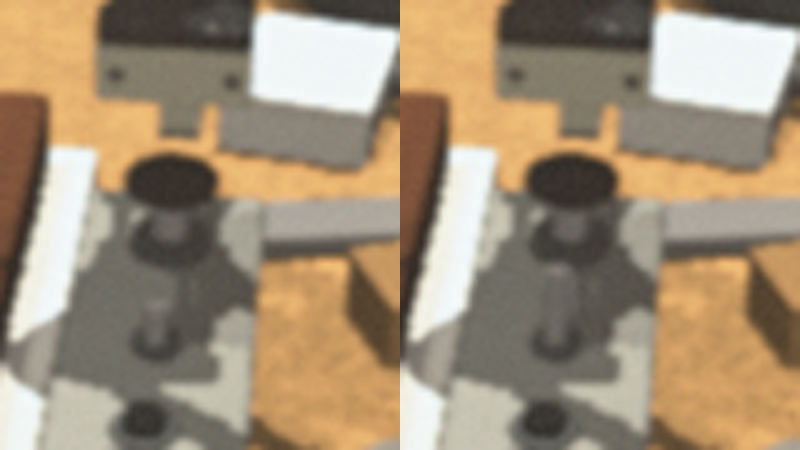

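After 4 strokes the pin's top is at about row 268, and fully out is predicted at 270. Extra strokes do no harm, so I'll add two to be certain, then retreat.

Emit:
{"fn": "move_arm", "kwargs": {
  "deltas": [
    {"x": 0,"y": 0,"z": 0.018,"wx": 0,"wy": 0,"wz": 0,"hand": 0},
    {"x": 0,"y": 0,"z": 0.032,"wx": 0,"wy": 0,"wz": 0,"hand": 0},
    {"x": 0,"y": 0,"z": 0.043,"wx": 0,"wy": 0,"wz": 0,"hand": 0},
    {"x": 0,"y": 0,"z": 0.046,"wx": 0,"wy": 0,"wz": 0,"hand": 0},
    {"x": 0,"y": 0,"z": 0.046,"wx": 0,"wy": 0,"wz": 0,"hand": 0},
    {"x": 0,"y": 0,"z": 0.046,"wx": 0,"wy": 0,"wz": 0,"hand": 0}
  ]
}}

```text
time: 9.02
tool_pos: [0.5404, -0.1575, 0.1019]
tool_rot: [3.141, -0.001, 0.172]
contact_force: [-2.1, 1.7, 11.6]
opening: 0.0004
```

Emit:
{"fn": "move_arm", "kwargs": {
  "deltas": [
    {"x": 0,"y": 0,"z": -0.012,"wx": 0,"wy": 0,"wz": 0,"hand": 0},
    {"x": 0,"y": 0,"z": -0.026,"wx": 0,"wy": 0,"wz": 0,"hand": 0},
    {"x": 0,"y": 0,"z": -0.04,"wx": 0,"wy": 0,"wz": 0,"hand": 0},
    {"x": 0,"y": 0,"z": -0.046,"wx": 0,"wy": 0,"wz": 0,"hand": 0},
    {"x": 0,"y": 0,"z": -0.046,"wx": 0,"wy": 0,"wz": 0,"hand": 0},
    {"x": 0,"y": 0,"z": -0.046,"wx": 0,"wy": 0,"wz": 0,"hand": 0}
  ]
}}

```text
time: 9.78
tool_pos: [0.5397, -0.1572, 0.1462]
tool_rot: [-3.141, 0.001, 0.171]
contact_force: [-0.3, 0.7, 0.2]
opening: 0.0006
```

Emit:
{"fn": "move_arm", "kwargs": {
  "deltas": [
    {"x": 0,"y": 0,"z": 0.018,"wx": 0,"wy": 0,"wz": 0,"hand": 0},
    {"x": 0,"y": 0,"z": 0.032,"wx": 0,"wy": 0,"wz": 0,"hand": 0},
    {"x": 0,"y": 0,"z": 0.043,"wx": 0,"wy": 0,"wz": 0,"hand": 0},
    {"x": 0,"y": 0,"z": 0.046,"wx": 0,"wy": 0,"wz": 0,"hand": 0},
    {"x": 0,"y": 0,"z": 0.046,"wx": 0,"wy": 0,"wz": 0,"hand": 0},
    {"x": 0,"y": 0,"z": 0.046,"wx": 0,"wy": 0,"wz": 0,"hand": 0}
  ]
}}

```text
time: 10.52
tool_pos: [0.5404, -0.1575, 0.1019]
tool_rot: [3.141, -0.001, 0.172]
contact_force: [-2.7, 0.6, 12.6]
opening: 0.0004
```

Emit:
{"fn": "move_arm", "kwargs": {
  "deltas": [
    {"x": 0,"y": 0,"z": -0.012,"wx": 0,"wy": 0,"wz": 0,"hand": 0},
    {"x": 0,"y": 0,"z": -0.026,"wx": 0,"wy": 0,"wz": 0,"hand": 0},
    {"x": 0,"y": 0,"z": -0.04,"wx": 0,"wy": 0,"wz": 0,"hand": 0},
    {"x": 0,"y": 0,"z": -0.06,"wx": 0,"wy": 0,"wz": 0,"hand": 0},
    {"x": 0,"y": 0,"z": -0.09,"wx": 0,"wy": 0,"wz": 0,"hand": 0},
    {"x": 0,"y": 0,"z": -0.12,"wx": 0,"wy": 0,"wz": 0,"hand": 0},
    {"x": 0,"y": 0,"z": -0.13,"wx": 0,"wy": 0,"wz": 0,"hand": 0},
    {"x": 0,"y": 0,"z": -0.13,"wx": 0,"wy": 0,"wz": 0,"hand": 0}
  ]
}}

```text
time: 11.52
tool_pos: [0.54, -0.1573, 0.2307]
tool_rot: [3.141, -0.0, 0.171]
contact_force: [-0.3, -0.6, -0.8]
opening: 0.0007
```

```bash
python3 - <<'E'
from h import *
b=snap("side","s5.png");a=cv2.imread("pics/s4.png")[:,:,::-1]
f=lambda i:cv2.resize(i[130:220,260:340],None,fx=5,fy=5,interpolation=2)
cv2.imwrite("pics/c5.png",np.hstack([f(a),f(b)])[:,:,::-1])
o=monitor.observe();print(o["time"],o["tool_pos"],o["contact_force"])
E
```

```text
11.575 [ 0.53964541 -0.15716525  0.22991006] [ 0.75198029 -0.44477513  0.39046852]
```

View pics/c5.png

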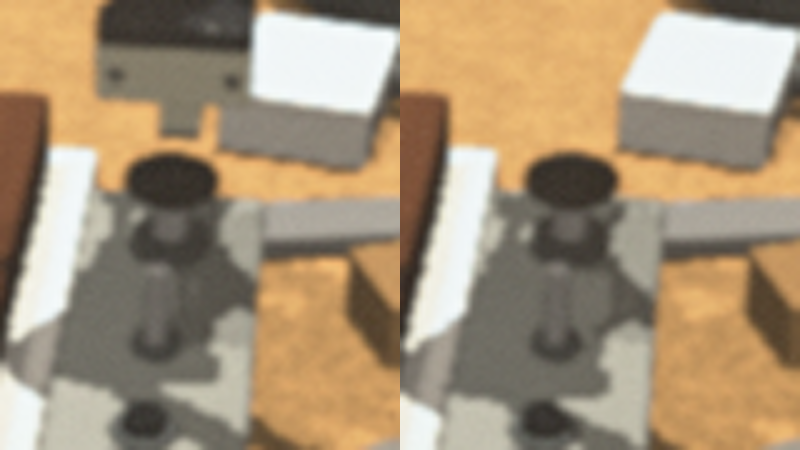

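View pics/s5.png

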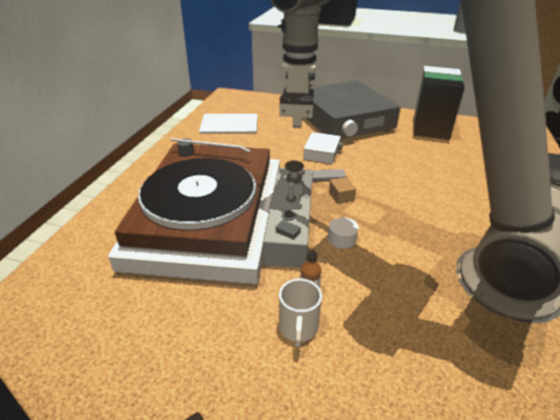

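The pin's top stayed at about row 268 after the two extra strokes, so it is fully out. The plunger is up, everything else is in place and the tool is clear.

```bash
python3 -c "
from h import *
print(robot.hand_in())"
```

```text
the job is handed in; nothing more can be done
None
```

I pumped the plunger with 6 full strokes using the closed fingertips, and the indicator pin now stands fully out. Each stroke reached the hard stop (z about 0.102 m, about 12 N) and then fully released. I then lifted the tool about 100 mm clear and handed the job in at about 11.6 s.

- **Pin:** after 4 strokes its top was at about row 268 in the side view, close to the row 270 predicted for fully out. Two more strokes did not move it.
- **Plunger and surroundings:** the last picture shows the plunger fully up. The release button and all the other things look untouched, judged by eye in the side view only.
- **Refused moves:** my first two move calls were refused because the rows lacked some keys. Nothing moved, and I sent them again in full.

No check failed or disagreed.

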